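# Set the filter changer to its third click and take a reading

## Robot

A 7-joint arm with a two-finger parallel gripper is mounted at the origin on a cart in front of the work surface, level with it; the furniture and walls round the work are solid. World frame = base frame: x ahead of the robot, y to its left, z up, the work surface at z = 0. Lengths are in m, angles in rad, forces in N, time in s.
With the tool pointing down it reaches from about 0.4 to 0.85 m from the base axis. Payload 4.5 kg.
Tool frame: the origin (TCP) lies midway between the tips of the shut fingers; the grasp point (between the pads) lies 19 mm behind it; z points along the fingers, y is the direction in which the jaws open and shut (so a half turn about z gives the same grasp; the last joint's range is limited). The gripper opens to 88 mm and grips with 3 to 60 N. Pads are 18 mm wide; open, the fingers measure 123 mm over their backs; the gripper's body (75 mm by 187 mm) begins 45 mm behind the grasp point.
Start: joints at [1.172, 0.689, -0.195, 1.565, 0.157, 0.902, -0.215], TCP at [0.262, -0.567, 0.239] pointing down, gripper open.
Joint ranges: [-3.01, 3.01], [-0.46, 2.08], [-1.47, 1.51], [0.13, 2.56], [-1, 4.14], [0.04, 2.09], [-2.66, 2.66]. Speed limits (rad/s): [2.57, 2.57, 3.14, 3.14, 3.14, 3.14, 3.14].

## Interface

Orientations are given as a unit quaternion [x, y, z, w].
In Python, from plant import sensors, optics, finish_job gives the robot as it stands. The module is installed in compiled form; this text tells all that it offers.
- The arm moves only by the tool carry_out, never from a script. Its argument "rows" is a list of rows, each an object with "claw": the opening, from 0 (shut) to 1 (fully open); "dp": the shift along the tool's x, y, z in cm, a list of three; "delta_rot": the turn, a rotation vector about the tool's x, y, z in rad, a list of three. In form: [{"claw": claw, "dp": [dx, dy, dz], "delta_rot": [rx, ry, rz]}, ...]. A call has exactly 5 rows; each row is the pose to reach, as a shift and turn from the pose measured when the call began, along the tool's axes at that moment; what a row does not reach only later rows make up. A row lasts 1/10 s, in which the tool goes at most 50 mm and 8.59 degrees, less where a joint would pass 70% of its speed; a pose out of reach is approached as far as the arm can. A call with a gripper value outside its range is refused whole. The fingers move at their own pace and stop on an object; "force" is the grip in N (left out, the last holds). Time passes only in rows, so rows that repeat a pose let the fingers close, or fill a call up. It gives the time, the measured TCP pose, the force and the opening at its end, in the units of the state.
- sensors.get_state(): the state, without advancing time (a new reading comes with each control period).
- optics.snapshot(name): name is "scene" or "top" or "wrist"; returns a dict with "pixels" (480x640x3 uint8, blue, green, red), "intrinsics" (3x3 intrinsics, pixels), "rvec" (rotation vector, rad) and "tvec" (3), from world to camera coordinates, as OpenCV has them; the wrist camera has in their place "T_tool_cam" (4x4, takes a point from camera to tool coordinates, whose origin is the TCP and whose axes are the flange's). Camera axes: x right, y down, z forward; pixel columns grow to the right and rows downward; lengths in m; the calibration is good to about 2 mm. A picture is of the moment at which its call begins: read the wrist's pose just before it. There is no depth.
- finish_job(): hands the job in, once; it reports no verdict.
The state is a dict: "clock": time; "q": joint angles; "qd": joint speeds; "joint_torque": joint torques, N m; "tool_pos": TCP position; "eef_rot": TCP orientation; "contact_force": force on the tool from outside, world axes, zero at the start; "moment": the same for the moment, N m; "opening": opening from 0.0 (shut) to 1.0 (fully open).
Only numpy, scipy, OpenCV 4.12 (cv2) and the standard library are available. Lean on these libraries where they do the work, as an engineer would, in place of code of your own. Each camera call takes 0.05 s, during which the arm holds its last target.

## Task

The filter changer's orange lever is parked at the right end of its slot, by the red dot. Push it to the left with a fingertip, counting the clicks, and stop when it rests in the third notch after the parked one, never running on to the fourth; only then press the green button fully down and let it come up again. Only push and press: do not pinch the lever, lift nothing, do not shove the changer about, and leave the other things on the table where they stand.

Things in the scene. Friction and masses are not known exactly. Their poses are not given: they have to be found in the camera images.
- filter_changer: The filter changer: white bench unit with a grey top plate, 110 (x) x 230 (y) x 60 mm (z), about 3 kg, loose on rubber feet. Origin: centre of its underside. x points from its vented front to its back, y along its length to its left (towards button and lens port), z up. A sideways push of over about 12 N can shove it.
- filter_lever (a joint): Travel of the orange lever along the changer's +y (left), m. Notches 16 mm apart: 0 (parked, right end, the start), 0.016 (first click), 0.032, 0.048 (THIRD), 0.064, 0.080 (left stop). Between two notches it resists with up to about 4.5 N until half way (8 mm), then jumps ahead of the finger into the next notch and stays there within 1 mm; the push force falls away at each click.
- lever_center (a point): Centre of the orange lever cap, 78 mm above the table. The cap is 14 mm along the slot, 24 mm across it (changer x), 22 mm high (67 to 89 mm above the table). Parked it lies at changer x = +0.018, y = -0.092; white marks in front of the slot show the notches, a red dot the parked one. Right of the parked cap are 16 mm of top plate (60 mm above the table), then open air.
- cap_right: Right half of the lever cap (the changer's -y side; push here to move it to the left), 24 x 7 x 22 mm, origin at its centre.
- cap_left: Left half of the lever cap, 24 x 7 x 22 mm, origin at its centre.
- read_button (a joint): How far the green button is pressed, in m: 0 up, 0.006 fully down. A spring; pressing starts at 1.5 N and the stop is reached at 5 N.
- read_button_top (a point): Centre of the top of the round green button, 26 mm across, in a black ring 42 mm across on the changer's top plate (changer x = -0.008, y = +0.072). Unpressed its top is 82 mm above the table and 10 mm above the ring; it moves 6 mm straight down.
- beaker_100: Bystander: clear glass beaker, 52 mm wide, 70 mm tall. Loose; origin at the centre of its underside.
- petri_dish: Bystander: covered clear dish, 62 mm wide, 14 mm tall. Loose; origin at the centre of its underside.
- marker_pen: Bystander: white marker pen with a black cap, lying, 121 mm long, 12 mm thick. Loose; origin at the centre of its underside.
- timer: Bystander: white square bench timer, 64 x 64 x 19 mm. Loose; origin at the centre of its underside.
- filter_box: Bystander: flat card box of filter papers, white and green, 90 x 90 x 21 mm. Loose; origin at the centre of its underside.
- reagent_bottle_1: Bystander: amber bottle with a blue screw cap, 70 mm wide, 138 mm tall. Loose; origin at the centre of its underside.

How it is judged:
By the outcome, as a careful person would: the job done as asked, in the order asked, and still so for the second after the job is handed in, with the robot touching nothing.
It also fails if it takes over 64 s, if anything falls off the work surface, if the arm or the gripper's body presses on something with over 40 N, if the wrist force passes 120 N, or if a joint passes its speed limit or range.

## Working session

There is one attempt and no reset: what is moved stays moved. The work goes in short steps, Python scripts to look and compute and a tool call to move; the robot and the scene stay as the last step left them, time stands still between calls to the robot, and variables do not carry over. Pictures are saved under pics/ and viewed, and the job is handed in when it is done.

Besides the shell and the picture viewer there is one more tool, called after "Request:" as name([rows], argument=value, ...), one row to a line, values as JSON. carry_out: Moves the arm, as the interface text tells. Its arguments: {"type":"object","properties":{"rows":{"type":"array"},"force":{"type":"number"}},"required":["rows"]}

```bash
mkdir -p pics; ls
python3 - <<'E'
from plant import sensors, optics
import cv2, numpy as np, pickle
s=sensors.get_state(); print({k:np.round(v,4).tolist() for k,v in s.items()})
for n in ["scene","top","wrist"]:
    d=optics.snapshot(n); cv2.imwrite(f"pics/{n}0.png",d["pixels"]); pickle.dump(d,open(f"{n}0.pkl","wb"))
    print(n,[ (k,np.round(v,4).tolist()) for k,v in d.items() if k!="pixels"])
E
```

```text
pics
{'clock': 0.0, 'q': [1.1718, 0.6899, -0.1945, 1.5664, 0.1573, 0.9025, -0.2151], 'qd': [-0.0007, 0.0001, -0.0005, -0.0021, -0.0001, -0.0005, -0.0028], 'joint_torque': [0.0006, -52.7567, -1.2668, -15.3429, -0.0527, 0.0066, 0.0002], 'tool_pos': [0.2618, -0.5668, 0.2379], 'eef_rot': [0.9767, 0.2148, -0.0003, -0.0008], 'contact_force': [0.1931, -0.4332, -0.5249], 'moment': [-0.0022, 0.0079, -0.0147], 'opening': 1.0029}
scene [('intrinsics', [[449.9114, 0.0, 315.2989], [0.0, 449.9114, 236.9751], [0.0, 0.0, 1.0]]), ('rvec', [0.9679, -2.3617, 1.1471]), ('tvec', [0.2851, 0.3596, 0.5538])]
top [('intrinsics', [[496.8616, 0.0, 317.1726], [0.0, 496.8616, 237.3277], [0.0, 0.0, 1.0]]), ('rvec', [2.159, -2.1966, 0.1028]), ('tvec', [-0.1329, 0.5551, 0.9111])]
wrist [('intrinsics', [[413.4763, 0.0, 323.7411], [0.0, 413.4763, 241.3063], [0.0, 0.0, 1.0]]), ('T_tool_cam', [[-0.0011, -0.9584, -0.2855, 0.0728], [1.0, -0.0008, -0.0012, 0.0007], [0.0009, -0.2855, 0.9584, -0.1453], [0.0, 0.0, 0.0, 1.0]])]
```

View pics/scene0.png

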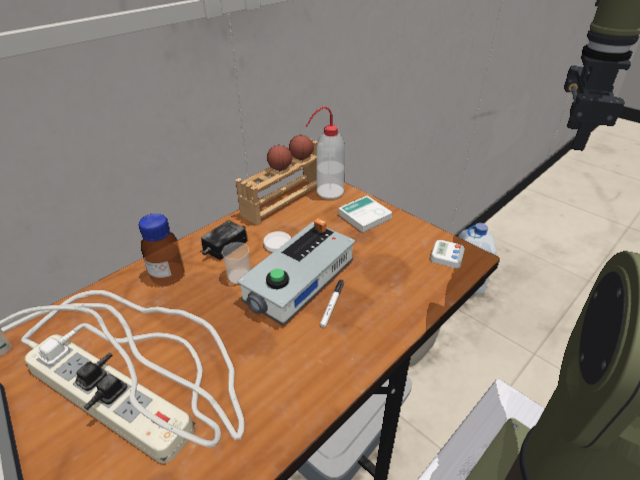

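View pics/top0.png

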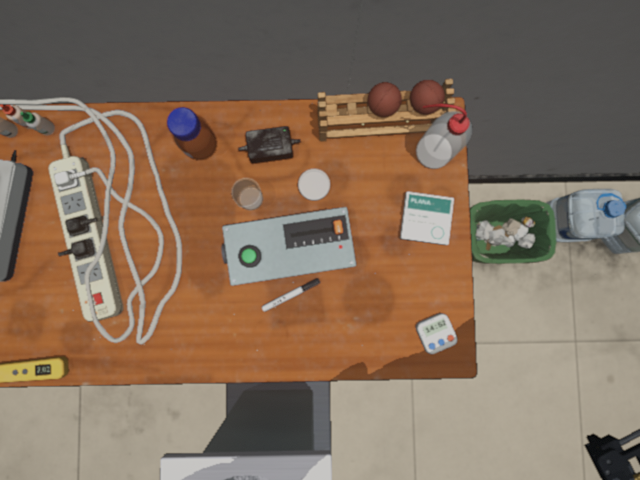

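View pics/wrist0.png

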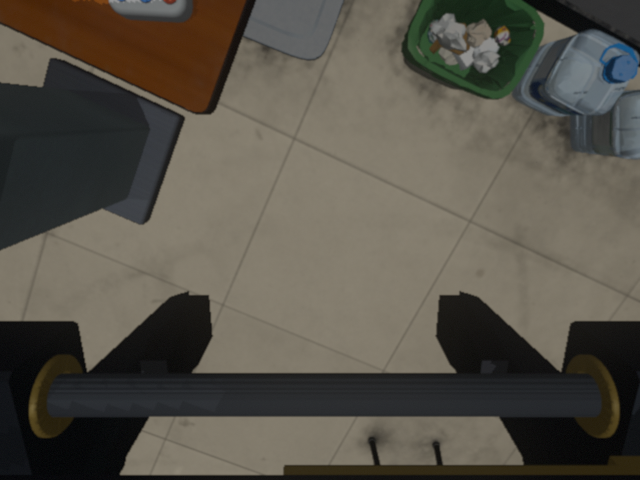

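The changer lies in the top view at about u 223–355, v 208–285. The lever is at about (338, 227) and the button at about (249, 256). The pen is in front of the changer, and the beaker and dish are behind it. Next I'll enlarge this area.

Run:
```python
import cv2,pickle
d=pickle.load(open("top0.pkl","rb"))["pixels"]
c=d[195:300,210:370]; cv2.imwrite("pics/topcrop0.png",cv2.resize(c,None,fx=5,fy=5,interpolation=cv2.INTER_CUBIC))
d=pickle.load(open("scene0.pkl","rb"))["pixels"]
c=d[205:330,230:370]; cv2.imwrite("pics/scenecrop0.png",cv2.resize(c,None,fx=4.5,fy=4.5,interpolation=cv2.INTER_CUBIC))
```

```text
(no output)
```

View pics/topcrop0.png

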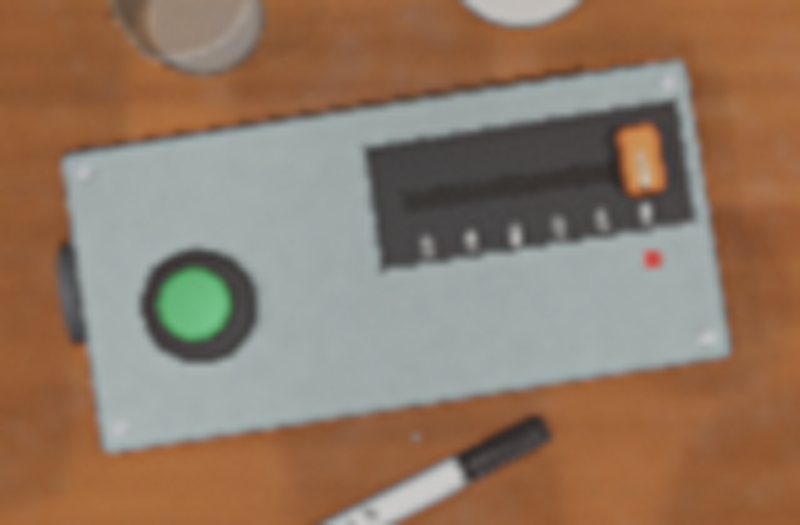

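View pics/scenecrop0.png

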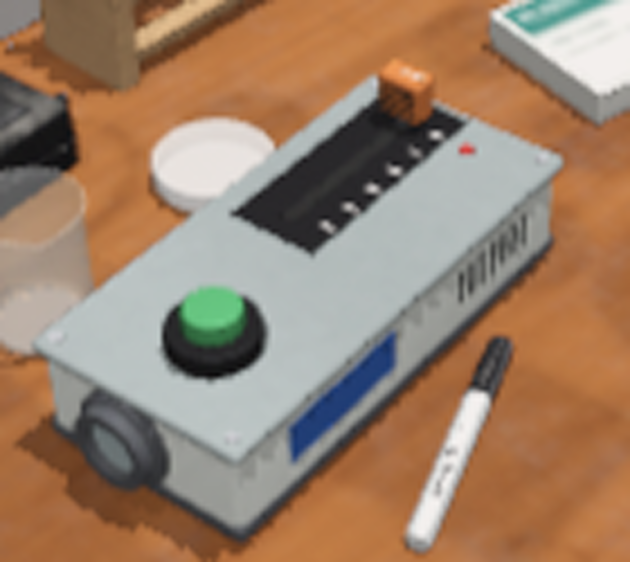

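```bash
cat > h.py <<'E'
import numpy as np, cv2, pickle
from scipy.spatial.transform import Rotation as R
from scipy.optimize import least_squares
def proj(P,d):
    return cv2.projectPoints(np.asarray(P,float).reshape(-1,3),np.array(d["rvec"],float),np.array(d["tvec"],float),np.array(d["intrinsics"]),None)[0].reshape(-1,2)
def backproj(uv,z,d):
    K=np.array(d["intrinsics"]);Rm=cv2.Rodrigues(np.array(d["rvec"],float))[0];t=np.array(d["tvec"]).ravel()
    out=[]
    for u,v in np.atleast_2d(uv):
        r=Rm.T@np.linalg.inv(K)@[u,v,1]; c=-Rm.T@t
        out.append(c+r*(z-c[2])/r[2])
    return np.array(out)
def ch2w(p,pose):
    x,y,a=pose; p=np.atleast_2d(p); c,s=np.cos(a),np.sin(a)
    return np.c_[x+c*p[:,0]-s*p[:,1], y+s*p[:,0]+c*p[:,1], p[:,2]]
E
python3 - <<'E'
from h import *
T=pickle.load(open("top0.pkl","rb"));S=pickle.load(open("scene0.pkl","rb"))
tc=lambda a:(np.array(a)+.5)/5-.5+[210,195]
sc=lambda a:(np.array(a)+.5)/4.5-.5+[230,205]
mp=np.array([[.055,.115,.06],[.055,-.115,.06],[-.055,-.115,.06],[-.055,.115,.06],[-.008,.072,.082]])
tu=tc([[63,155],[684,61],[730,354],[107,452],[194,303]])
ms=np.array([[-.055,.115,.06],[-.055,-.115,.06],[.055,.115,.06],[-.008,.072,.082]])
su=sc([[235,460],[563,158],[35,345],[213,307]])
for nm,f in [("top",lambda p:(proj(ch2w(mp,p),T)-tu).ravel()),("scene",lambda p:(proj(ch2w(ms,p),S)-su).ravel()),("both",lambda p:np.r_[(proj(ch2w(mp,p),T)-tu).ravel(),(proj(ch2w(ms,p),S)-su).ravel()])]:
    r=least_squares(f,[.6,-.1,0.]); print(nm,r.x.round(4),np.abs(r.fun).max().round(2), r.fun.round(1))
p=r.x
print("lever",ch2w([.018,-.092,.078],p),"btn",ch2w([-.008,.072,.082],p))
L=ch2w([.018,-.092,.089],p)
print(proj(L,T),proj(L,S), "cap seen top",tc([638,155]),"->",backproj(tc([638,155]),.089,T),L)
print("pen",backproj([[318,281],[265,308]],.008,T).round(3))
print("beaker base",backproj([[246,194]],.035,T).round(3), "dish",backproj([[314,184]],.01,T).round(3),"box",backproj([[427,218]],.021,T))
print("timer",backproj([[437,333]],.019,T), "washbottle",backproj([[436,150]],.1,T))
E
```

```text
top [ 0.5357 -0.0908  0.1367] 0.86 [-0.4 -0.3  0.4 -0.7  0.8  0.4 -0.9  0.4  0.1  0.1]
scene [ 0.5357 -0.0905  0.1442] 1.26 [ 0.7  0.3  0.5 -0.2 -1.3 -0.4  0.1 -0. ]
both [ 0.5356 -0.0907  0.1389] 1.25 [-0.5 -0.1  0.2 -0.8  0.8  0.3 -0.8  0.6  0.1  0.2  0.4  0.2  0.8 -0.1
 -1.3 -0.7  0.1 -0.1]
lever [[ 0.56620031 -0.17932699  0.078     ]] btn [[ 0.51774494 -0.0205061   0.082     ]]
[[338.16192924 226.11512154]] [[319.75184668 220.98197555]] cap seen top [337.2 225.6] -> [[ 0.56714063 -0.17765387  0.089     ]] [[ 0.56620031 -0.17932699  0.089     ]]
pen [[ 0.471 -0.143  0.008]
 [ 0.422 -0.041  0.008]]
beaker base [[ 0.636 -0.01   0.035]] dish [[ 0.658 -0.138  0.01 ]] box [[ 0.58645367 -0.35185314  0.021     ]]
timer [[ 0.37024227 -0.36294097  0.019     ]] washbottle [[ 0.69699306 -0.35411859  0.1       ]]
```

The changer pose is (0.536, -0.091), yaw 0.139 rad. The two cameras agree to within about 1 mm, and the cap top seen in the image lies within 2 mm of where the fit predicts it. I'll shut the gripper, turn tool x along the push direction (the 18 mm pad width), and come down to the right of the cap.

```bash
cat >> h.py <<'E'
POSE=(0.5356,-0.0907,0.139)
def goal(pch,z,yaw=None):
    """print dp (cm), delta_rot to bring TCP to changer point pch at height z, tool x along changer +y, tool down"""
    from plant import sensors
    s=sensors.get_state(); Rc=R.from_quat(s["eef_rot"]); p=np.array(s["tool_pos"])
    tgt=ch2w([pch[0],pch[1],z],POSE)[0]
    a=POSE[2]+np.pi/2 if yaw is None else yaw
    X=np.array([np.cos(a),np.sin(a),0]);Z=np.array([0,0,-1.]);Y=np.cross(Z,X)
    Rt=R.from_matrix(np.c_[X,Y,Z])
    print("t",round(s["clock"],2),"tcp",p.round(4),"tgt",tgt.round(4),"q",np.round(s["q"],2),"F",np.round(s["contact_force"],1))
    print("dp cm",(100*Rc.inv().apply(tgt-p)).round(2),"rot",(Rc.inv()*Rt).as_rotvec().round(3))
def where():
    from plant import sensors
    s=sensors.get_state(); p=np.array(s["tool_pos"]);c,sn=np.cos(POSE[2]),np.sin(POSE[2])
    d=p-[POSE[0],POSE[1],0]
    print("t",round(s["clock"],2),"ch",np.round([c*d[0]+sn*d[1],-sn*d[0]+c*d[1],d[2]],4),"F",np.round(s["contact_force"],2),"open",round(s["opening"],3))
E
python3 -c "
from h import *
goal((.018,-.125),.16)"
```

```text
t 0.15 tcp [ 0.2619 -0.567   0.2381] tgt [ 0.5707 -0.212   0.16  ] q [ 1.17  0.69 -0.19  1.57  0.16  0.9  -0.22] F [-0.3 -0.4 -0. ]
dp cm [ 42.93 -19.25   7.83] rot [-1.000e-03 -1.000e-03 -1.277e+00]
```

Request:
carry_out([
  {"claw": 0, "dp": [3, -1.4, 0], "delta_rot": [0, 0, -0.1]},
  {"claw": 0, "dp": [6.5, -3, 0], "delta_rot": [0, 0, -0.2]},
  {"claw": 0, "dp": [10, -4.5, 0], "delta_rot": [0, 0, -0.32]},
  {"claw": 0, "dp": [14, -6.3, 0], "delta_rot": [0, 0, -0.44]},
  {"claw": 0, "dp": [18, -8, 0], "delta_rot": [0, 0, -0.55]},
], force=20)

```text
clock: 0.65
tool_pos: [0.3923, -0.4175, 0.238]
eef_rot: [0.881, 0.474, -0.0, -0.001]
contact_force: [0.9, 0.5, 0.7]
opening: 0.567
```

```bash
python3 -c "
from h import *
goal((.018,-.125),.16)"
```

```text
t 0.65 tcp [ 0.3923 -0.4175  0.238 ] tgt [ 0.5707 -0.212   0.16  ] q [ 0.94  0.63 -0.34  1.72  0.27  0.84 -0.11] F [0.9 0.5 0.7]
dp cm [26.98  3.57  7.81] rot [-0.001 -0.001 -0.723]
```

Request:
carry_out([
  {"claw": 0, "dp": [4, 0.5, 0], "delta_rot": [0, 0, -0.12]},
  {"claw": 0, "dp": [8, 1, 0], "delta_rot": [0, 0, -0.24]},
  {"claw": 0, "dp": [12, 1.5, 0.5], "delta_rot": [0, 0, -0.36]},
  {"claw": 0, "dp": [16, 2.1, 1.5], "delta_rot": [0, 0, -0.48]},
  {"claw": 0, "dp": [19, 2.5, 2.5], "delta_rot": [0, 0, -0.6]},
])

```text
clock: 1.15
tool_pos: [0.5197, -0.2701, 0.213]
eef_rot: [0.699, 0.715, 0.001, -0.001]
contact_force: [-0.8, 0.4, -0.6]
opening: 0.113
```

```bash
python3 -c "
from h import *
goal((.018,-.125),.12)"
```

```text
t 1.15 tcp [ 0.5197 -0.2701  0.213 ] tgt [ 0.5707 -0.212   0.12  ] q [ 0.68  0.7  -0.48  1.71  0.41  0.84  0.04] F [-0.8  0.4 -0.6]
dp cm [5.66 5.23 9.31] rot [ 0.    -0.002 -0.116]
```

Request:
carry_out([
  {"claw": 0, "dp": [1.5, 1.5, 1.5], "delta_rot": [0, 0, -0.04]},
  {"claw": 0, "dp": [3, 3, 3], "delta_rot": [0, 0, -0.08]},
  {"claw": 0, "dp": [4.5, 4.2, 5], "delta_rot": [0, 0, -0.116]},
  {"claw": 0, "dp": [5.66, 5.23, 7], "delta_rot": [0, -0.002, -0.116]},
  {"claw": 0, "dp": [5.66, 5.23, 8], "delta_rot": [0, -0.002, -0.116]},
])

```text
clock: 1.65
tool_pos: [0.5714, -0.209, 0.1315]
eef_rot: [0.655, 0.756, 0.001, -0.001]
contact_force: [-0.3, 0.3, 0.3]
opening: 0.005
```

Run:
```python
from h import *
from plant import optics
goal((.018,-.125),.072)
for n in ["scene","top","wrist"]:
    d=optics.snapshot(n); cv2.imwrite(f"pics/{n}1.png",d["pixels"]); pickle.dump(d,open(f"{n}1.pkl","wb"))
    if n=="scene": sc=cv2.resize(d["pixels"][140:330,230:400],None,fx=3.1,fy=3.1,interpolation=cv2.INTER_CUBIC); cv2.imwrite("pics/sc1.png",sc)
```

```text
t 1.65 tcp [ 0.5714 -0.209   0.1315] tgt [ 0.5707 -0.212   0.072 ] q [ 0.52  0.84 -0.44  1.7   0.5   0.72 -0.03] F [-0.3  0.3  0.3]
dp cm [-0.31 -0.1   5.95] rot [-0.    -0.003  0.004]
```

View pics/wrist1.png

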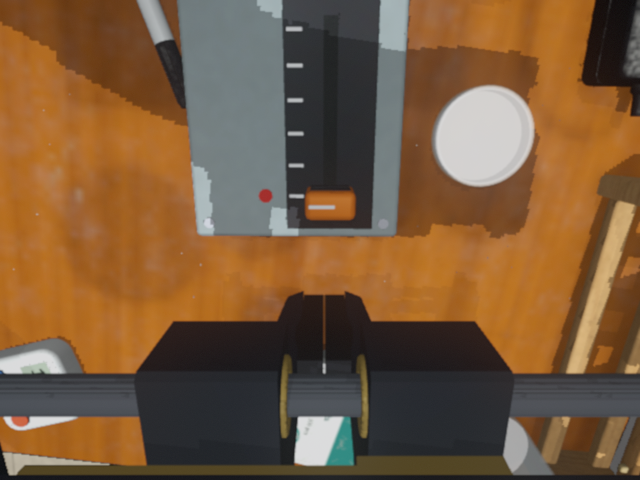

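View pics/sc1.png

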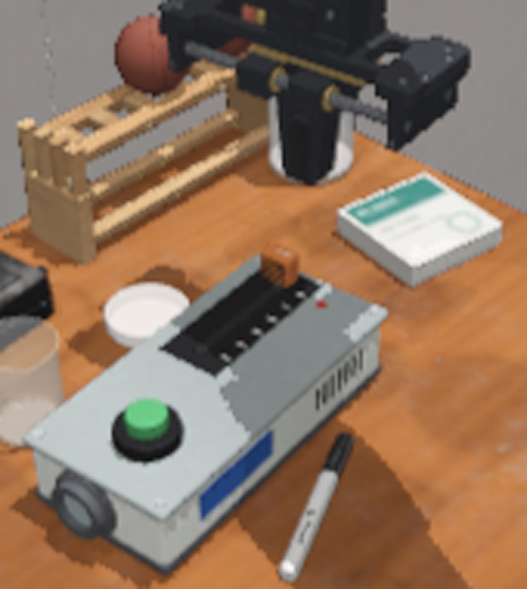

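View pics/top1.png

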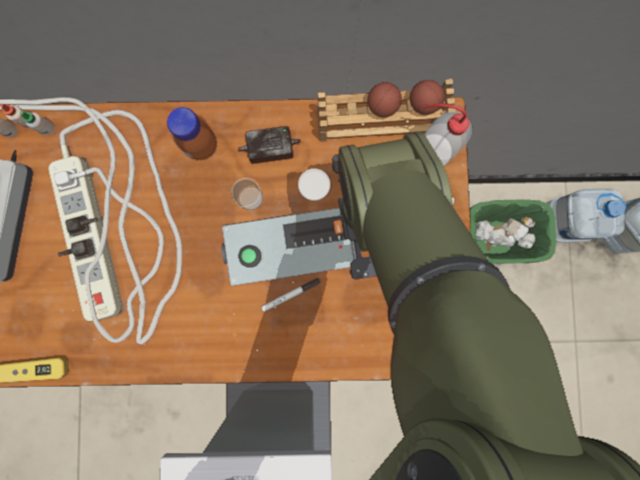

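The wrist view shows the slot ahead along the tool's x. The cap top is at about u 305–355, v 189–220, the red dot at (265, 195), the plate's right corners at (197, 236) and (397, 236), and the finger tip at about (325, 295). I'll check the fitted changer pose against this view.

```bash
cat >> h.py <<'E'
def wproj(P,d,pos,quat):
    T=np.array(d["T_tool_cam"]); Rt=R.from_quat(quat)
    pc=(Rt.inv().apply(np.atleast_2d(P)-pos)-T[:3,3])@T[:3,:3]
    uv=pc@np.array(d["intrinsics"]).T; return uv[:,:2]/uv[:,2:]
E
python3 - <<'E'
from h import *
from plant import sensors
s=sensors.get_state(); d=pickle.load(open("wrist1.pkl","rb"))
pos=np.array(s["tool_pos"]);q=s["eef_rot"]
m=np.array([[-.055,-.115,.06],[.055,-.115,.06],[.018,-.099,.089],[.018,-.085,.089],[.030,-.092,.089],[.006,-.092,.089]])
print(wproj(ch2w(m,POSE),d,pos,q).round(1))
print("tcp",wproj(pos,d,pos,q))
cv2.imwrite("pics/wc1.png",cv2.resize(d["pixels"][150:310,180:420],None,fx=3.3,fy=3.3,interpolation=cv2.INTER_CUBIC))
E
```

```text
[[194.6 236.2]
 [395.3 236. ]
 [328.3 220.1]
 [328.3 190.5]
 [354.1 205.4]
 [302.5 205.5]]
tcp [[325.83736992 314.66343846]]
```

View pics/wc1.png

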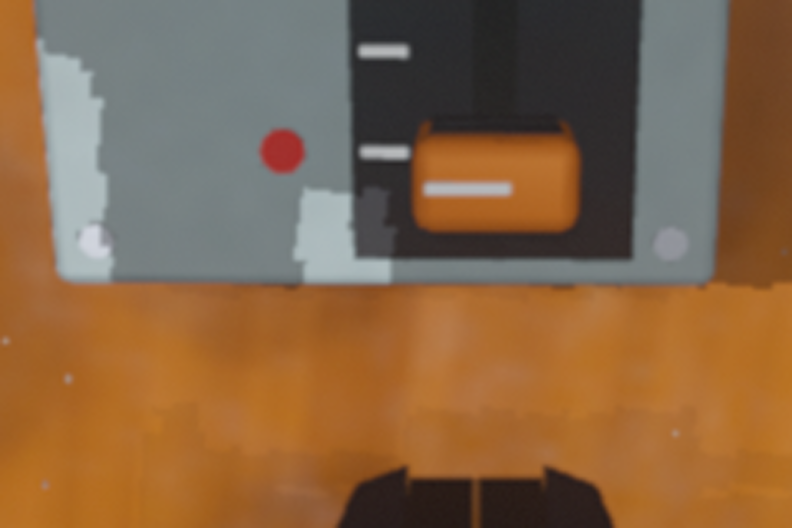

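The prediction and the picture agree within about 1 px, so the pose holds. Going down beside the cap.

Request:
carry_out([
  {"claw": 0, "dp": [-0.2, -0.1, 1], "delta_rot": [0, -0.003, 0.004]},
  {"claw": 0, "dp": [-0.2, -0.1, 2.5], "delta_rot": [0, -0.003, 0.004]},
  {"claw": 0, "dp": [-0.2, -0.1, 4], "delta_rot": [0, -0.003, 0.004]},
  {"claw": 0, "dp": [-0.2, -0.1, 5.3], "delta_rot": [0, -0.003, 0.004]},
  {"claw": 0, "dp": [-0.2, -0.1, 5.9], "delta_rot": [0, -0.003, 0.004]},
])

```text
clock: 2.3
tool_pos: [0.5677, -0.2152, 0.0717]
eef_rot: [0.658, 0.753, -0.002, -0.001]
contact_force: [-1.1, 0.3, 0.7]
opening: 0.005
```

```bash
cat > look.py <<'E'
from h import *
import sys
from plant import sensors, optics
def look(n):
    where()
    s=sensors.get_state(); d=optics.snapshot("wrist")
    d["pos"]=np.array(s["tool_pos"]);d["quat"]=s["eef_rot"];pickle.dump(d,open(f"wrist_{n}.pkl","wb"))
    cv2.imwrite(f"pics/w_{n}.png",d["pixels"])
    sc=optics.snapshot("scene"); pickle.dump(sc,open(f"scene_{n}.pkl","wb"))
    cv2.imwrite(f"pics/s_{n}.png",cv2.resize(sc["pixels"][190:310,240:380],None,fx=4.5,fy=4.5,interpolation=cv2.INTER_CUBIC))
    where()
look(sys.argv[1])
E
python3 look.py 2
```

```text
t 2.3 ch [ 0.0145 -0.1277  0.0717] F [-1.07  0.28  0.71] open 0.005
t 2.4 ch [ 0.0149 -0.1276  0.0723] F [-0.13  0.02  0.25] open 0.006
```

View pics/w_2.png

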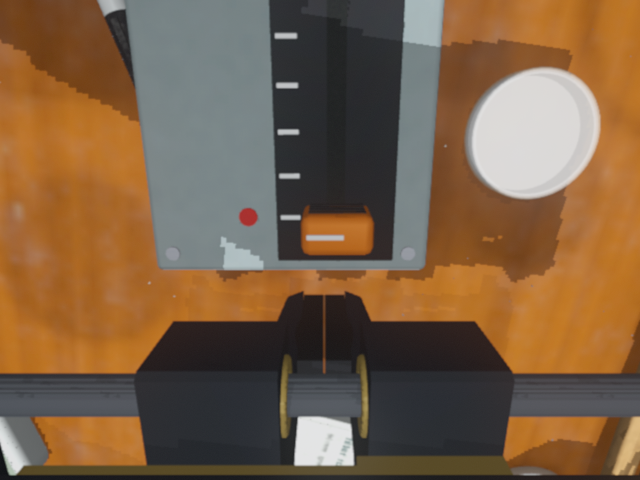

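View pics/s_2.png

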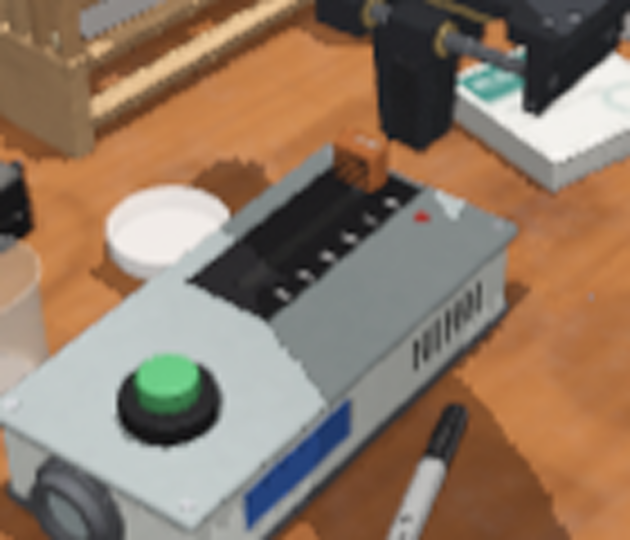

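The finger is right of the cap with its tip at 72 mm, and the lever is still parked by the red dot. Now I'll close in gently, shifting 3 mm across the slot to centre on the cap.

Request:
carry_out([
  {"claw": 0, "dp": [0.3, 0.1, 0], "delta_rot": [0, 0, 0]},
  {"claw": 0, "dp": [0.7, 0.2, 0], "delta_rot": [0, 0, 0]},
  {"claw": 0, "dp": [1.1, 0.3, 0], "delta_rot": [0, 0, 0]},
  {"claw": 0, "dp": [1.4, 0.3, 0], "delta_rot": [0, 0, 0]},
  {"claw": 0, "dp": [1.4, 0.3, 0], "delta_rot": [0, 0, 0]},
])

```text
clock: 2.9
tool_pos: [0.5694, -0.1998, 0.0726]
eef_rot: [0.657, 0.753, -0.002, -0.0]
contact_force: [0.4, 0.2, -0.5]
opening: 0.007
```

```bash
python3 -c "
from h import *
where(); goal((.018,-.100),.072)"
```

```text
t 2.9 ch [ 0.0183 -0.1128  0.0726] F [ 0.44  0.18 -0.52] open 0.007
t 2.9 tcp [ 0.5694 -0.1998  0.0726] tgt [ 0.5673 -0.1872  0.072 ] q [ 0.47  0.91 -0.38  1.74  0.55  0.6  -0.1 ] F [ 0.4  0.2 -0.5]
dp cm [ 1.28 -0.04  0.06] rot [-0.003  0.002 -0.003]
```

Request:
carry_out([
  {"claw": 0, "dp": [0.25, 0, 0], "delta_rot": [0, 0, 0]},
  {"claw": 0, "dp": [0.5, 0, 0], "delta_rot": [0, 0, 0]},
  {"claw": 0, "dp": [0.75, 0, 0], "delta_rot": [0, 0, 0]},
  {"claw": 0, "dp": [0.95, 0, 0], "delta_rot": [0, 0, 0]},
  {"claw": 0, "dp": [1.0, 0, 0], "delta_rot": [0, 0, 0]},
])

```text
clock: 3.4
tool_pos: [0.5682, -0.1909, 0.0728]
eef_rot: [0.658, 0.753, -0.002, 0.0]
contact_force: [1.3, -4.3, 0.4]
opening: 0.006
```

```bash
python3 look.py 3
```

```text
t 3.4 ch [ 0.0184 -0.1038  0.0728] F [ 1.31 -4.28  0.36] open 0.006
t 3.5 ch [ 0.0184 -0.1035  0.0727] F [ 0.3  -4.26  1.75] open 0.005
```

View pics/w_3.png

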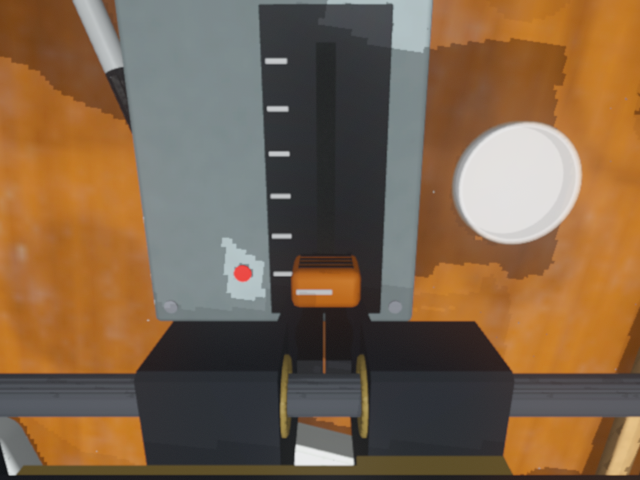

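The finger is loading the cap with about 4.3 N, and there has been no click yet. Continuing slowly through the first click.

Request:
carry_out([
  {"claw": 0, "dp": [0.15, 0, 0], "delta_rot": [0, 0, 0]},
  {"claw": 0, "dp": [0.3, 0, 0], "delta_rot": [0, 0, 0]},
  {"claw": 0, "dp": [0.45, 0, 0], "delta_rot": [0, 0, 0]},
  {"claw": 0, "dp": [0.55, 0, 0], "delta_rot": [0, 0, 0]},
  {"claw": 0, "dp": [0.6, 0, 0], "delta_rot": [0, 0, 0]},
])

```text
clock: 4.0
tool_pos: [0.5671, -0.1834, 0.0725]
eef_rot: [0.657, 0.754, -0.002, -0.001]
contact_force: [0.4, -0.8, -0.5]
opening: 0.001
```

```bash
python3 look.py 4
```

```text
t 4.0 ch [ 0.0184 -0.0962  0.0725] F [ 0.39 -0.76 -0.52] open 0.001
t 4.1 ch [ 0.0184 -0.0968  0.0726] F [ 0.13 -0.09  0.08] open 0.009
```

View pics/w_4.png

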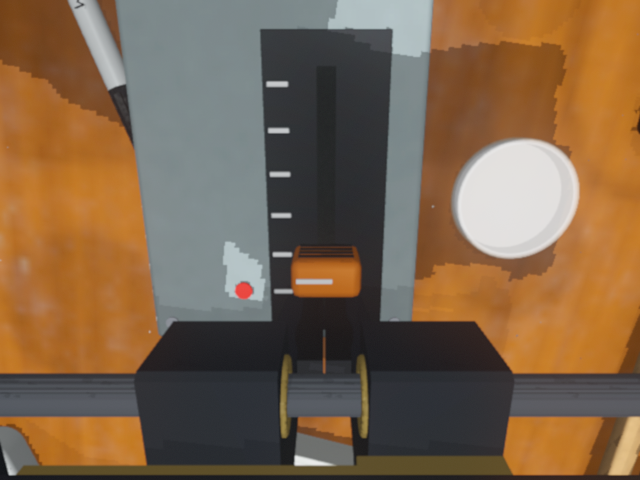

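The force has fallen away and the cap has moved ahead to the second mark: first click. I'll check the lever travel numerically from the white line on the cap, then do click two.

```bash
cat >> h.py <<'E'
def travel(n,v,pose=None):
    "lever travel from v pixel of cap's white centre line (top, z=.089)"
    d=pickle.load(open(f"wrist_{n}.pkl","rb")); from scipy.optimize import brentq
    f=lambda s:wproj(ch2w([.018,-.092+s,.089],pose or POSE),d,d["pos"],d["quat"])[0,1]-v
    return brentq(f,-.02,.1)
E
python3 -c "
from h import *
for n,v in ((2,238),(3,292.5),(4,282)): print(n,round(travel(n,v)*1000,1))
for n in (2,4):
  d=pickle.load(open(f'wrist_{n}.pkl','rb')); m=np.array([[-.055,-.115,.06],[.055,-.115,.06]]); print(wproj(ch2w(m,POSE),d,d['pos'],d['quat']).round(1))
"
```

```text
2 0.2
3 4.7
4 16.2
[[154.5 273.7]
 [425.7 272.7]]
[[155.1 341.4]
 [411.3 341. ]]
```

Request:
carry_out([
  {"claw": 0, "dp": [0.2, 0, 0], "delta_rot": [0, 0, 0]},
  {"claw": 0, "dp": [0.4, 0, 0], "delta_rot": [0, 0, 0]},
  {"claw": 0, "dp": [0.6, 0, 0], "delta_rot": [0, 0, 0]},
  {"claw": 0, "dp": [0.8, 0, 0], "delta_rot": [0, 0, 0]},
  {"claw": 0, "dp": [0.9, 0, 0], "delta_rot": [0, 0, 0]},
])

```text
clock: 4.6
tool_pos: [0.5661, -0.1761, 0.0726]
eef_rot: [0.658, 0.753, -0.002, 0.0]
contact_force: [1.4, -4.1, -1.4]
opening: 0.007
```

```bash
python3 -c "
from h import *
where()"
```

```text
t 4.6 ch [ 0.0184 -0.0888  0.0726] F [ 1.42 -4.13 -1.4 ] open 0.007
```

Vision gives 16.2 mm of travel, so the lever is in notch 1. The second notch is now under load at 4.1 N. Pushing on gently.

Request:
carry_out([
  {"claw": 0, "dp": [0.15, 0, 0], "delta_rot": [0, 0, 0]},
  {"claw": 0, "dp": [0.3, 0, 0], "delta_rot": [0, 0, 0]},
  {"claw": 0, "dp": [0.45, 0, 0], "delta_rot": [0, 0, 0]},
  {"claw": 0, "dp": [0.55, 0, 0], "delta_rot": [0, 0, 0]},
  {"claw": 0, "dp": [0.6, 0, 0], "delta_rot": [0, 0, 0]},
])

```text
clock: 5.1
tool_pos: [0.5651, -0.1685, 0.0726]
eef_rot: [0.657, 0.754, -0.002, -0.0]
contact_force: [0.1, -0.3, 0.0]
opening: 0.004
```

```bash
python3 look.py 5
```

```text
t 5.1 ch [ 0.0185 -0.0812  0.0726] F [ 0.11 -0.34  0.04] open 0.004
t 5.2 ch [ 0.0185 -0.0817  0.0726] F [-0.2  -0.45  1.03] open 0.005
```

View pics/w_5.png

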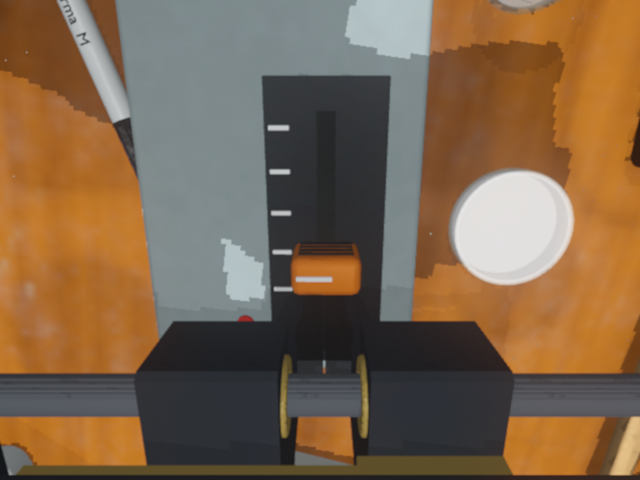

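```bash
python3 -c "
from h import *
print(round(travel(5,279.5)*1000,1)); where()"
```

```text
32.1
t 5.2 ch [ 0.0185 -0.0817  0.0726] F [-0.2  -0.45  1.03] open 0.005
```

Request:
carry_out([
  {"claw": 0, "dp": [0.2, 0, 0], "delta_rot": [0, 0, 0]},
  {"claw": 0, "dp": [0.4, 0, 0], "delta_rot": [0, 0, 0]},
  {"claw": 0, "dp": [0.6, 0, 0], "delta_rot": [0, 0, 0]},
  {"claw": 0, "dp": [0.8, 0, 0], "delta_rot": [0, 0, 0]},
  {"claw": 0, "dp": [0.9, 0, 0], "delta_rot": [0, 0, 0]},
])

```text
clock: 5.7
tool_pos: [0.5641, -0.161, 0.0726]
eef_rot: [0.657, 0.753, -0.003, 0.0]
contact_force: [0.7, -3.1, 0.1]
opening: 0.006
```

```bash
python3 -c "
from h import *
where()"
```

```text
t 5.7 ch [ 0.0185 -0.0736  0.0726] F [ 0.68 -3.09  0.13] open 0.006
```

Notch 2 is confirmed at 32.1 mm. The third click should come at about y = -0.068. I'll stop at about -0.066, well short of touching the cap again at -0.060.

Request:
carry_out([
  {"claw": 0, "dp": [0.15, 0, 0], "delta_rot": [0, 0, 0]},
  {"claw": 0, "dp": [0.3, 0, 0], "delta_rot": [0, 0, 0]},
  {"claw": 0, "dp": [0.45, 0, 0], "delta_rot": [0, 0, 0]},
  {"claw": 0, "dp": [0.55, 0, 0], "delta_rot": [0, 0, 0]},
  {"claw": 0, "dp": [0.6, 0, 0], "delta_rot": [0, 0, 0]},
])

```text
clock: 6.2
tool_pos: [0.5631, -0.1534, 0.0726]
eef_rot: [0.657, 0.754, -0.002, -0.0]
contact_force: [-0.9, -0.7, -0.2]
opening: 0.006
```

```bash
python3 look.py 6
```

```text
t 6.2 ch [ 0.0186 -0.0659  0.0726] F [-0.88 -0.72 -0.18] open 0.006
t 6.3 ch [ 0.0186 -0.0663  0.0726] F [-0.61  0.6  -1.24] open 0.007
```

View pics/w_6.png

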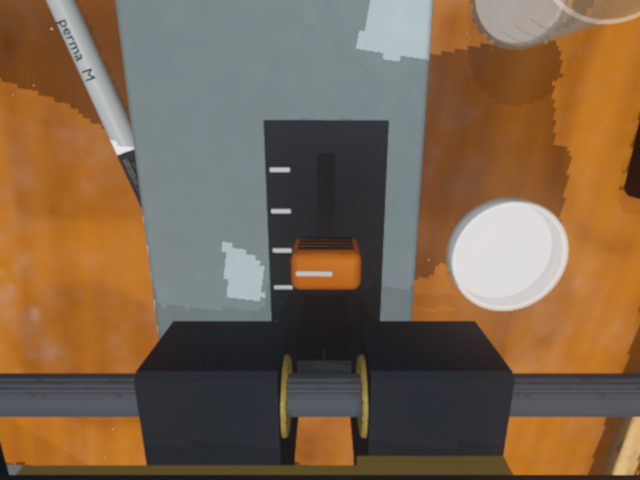

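View pics/s_6.png

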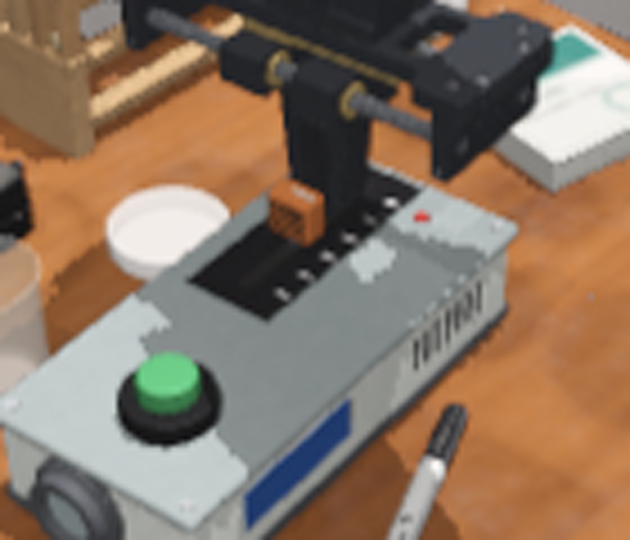

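The force has dropped and the cap line is at v ≈ 273.5, beside the third mark, with notches 4 and 5 still visible above it. The changer has not moved in the scene view. Backing off to the right, then lifting.

```bash
python3 -c "
from h import *
print(round(travel(6,273.5)*1000,1)); where()"
```

```text
49.5
t 6.3 ch [ 0.0186 -0.0663  0.0726] F [-0.61  0.6  -1.24] open 0.007
```

Request:
carry_out([
  {"claw": 0, "dp": [-0.5, 0, 0], "delta_rot": [0, 0, 0]},
  {"claw": 0, "dp": [-0.8, 0, -0.5], "delta_rot": [0, 0, 0]},
  {"claw": 0, "dp": [-0.8, 0, -2], "delta_rot": [0, 0, 0]},
  {"claw": 0, "dp": [-0.8, 0, -4], "delta_rot": [0, 0, 0]},
  {"claw": 0, "dp": [-0.8, 0, -5], "delta_rot": [0, 0, 0]},
])

```text
clock: 6.8
tool_pos: [0.5655, -0.1617, 0.125]
eef_rot: [0.657, 0.754, -0.001, 0.001]
contact_force: [0.4, 0.2, 0.7]
opening: 0.008
```

```bash
python3 -c "
from h import *
where();goal((-.008,.072),.12)"
```

```text
t 6.8 ch [ 0.0198 -0.0744  0.125 ] F [0.4  0.17 0.72] open 0.008
t 6.8 tcp [ 0.5655 -0.1617  0.125 ] tgt [ 0.5177 -0.0205  0.12  ] q [ 0.43  0.82 -0.41  1.77  0.51  0.66 -0.13] F [0.4 0.2 0.7]
dp cm [14.64 -2.81  0.46] rot [-0.     0.003 -0.002]
```

```bash
python3 look.py 7
```

```text
t 6.8 ch [ 0.0198 -0.0744  0.125 ] F [0.4  0.17 0.72] open 0.008
t 6.9 ch [ 0.02   -0.0745  0.1247] F [0.61 0.66 0.24] open 0.004
```

View pics/w_7.png

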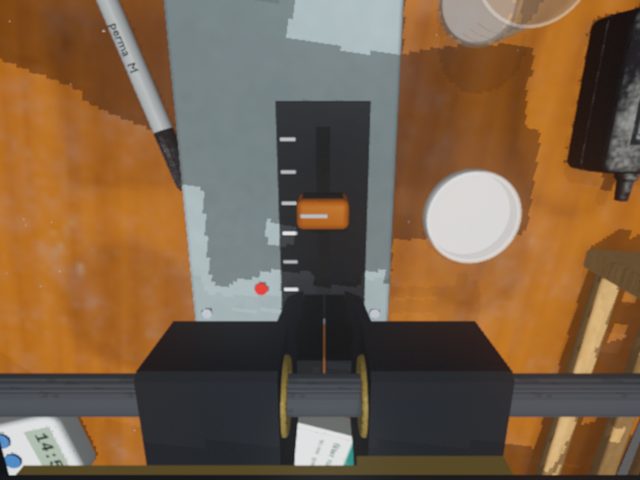

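All six marks are visible at v ≈ 139, 172, 203, 233, 262 and 289, with the cap line at v ≈ 215.5. Fitting the changer's offset from the marks removes any calibration error.

```bash
python3 -c "
from h import *
d=pickle.load(open('wrist_7.pkl','rb'))
obs=np.array([289,262,233,203,172,139])
m=np.array([[.003,-.092+.016*k,.060] for k in range(6)])
pr=wproj(ch2w(m,POSE),d,d['pos'],d['quat']); print((pr[:,1]-obs).round(1))
print(travel(7,215.5)*1000)
ln=[wproj(ch2w([.018,-.092+.016*k,.089],POSE),d,d['pos'],d['quat'])[0].round(1) for k in range(6)];print(ln)
c=np.array([[-.055,-.115,.06],[.055,-.115,.06]]);print(wproj(ch2w(c,POSE),d,d['pos'],d['quat']).round(1))
where();goal((-.008,.072),.105)
"
```

```text
[0.5 0.1 0.5 0.7 0.5 1. ]
48.479800369237026
[array([321.8, 313.5]), array([321.7, 282.7]), array([321.5, 250.4]), array([321.3, 216.5]), array([321.2, 180.9]), array([321. , 143.5])]
[[193.3 327.4]
 [387.6 326.8]]
t 6.9 ch [ 0.02   -0.0745  0.1247] F [0.61 0.66 0.24] open 0.004
t 6.9 tcp [ 0.5657 -0.1617  0.1247] tgt [ 0.5177 -0.0205  0.105 ] q [ 0.43  0.82 -0.41  1.77  0.51  0.66 -0.13] F [0.6 0.7 0.2]
dp cm [14.65 -2.83  1.92] rot [ 0.     0.004 -0.002]
```

The lever is at 48.5 mm and the marks agree within 1 px: third notch. Now over to the button, staying above the cap.

Request:
carry_out([
  {"claw": 0, "dp": [3, -0.5, -0.5], "delta_rot": [0, 0, 0]},
  {"claw": 0, "dp": [7, -1.3, -0.5], "delta_rot": [0, 0, 0]},
  {"claw": 0, "dp": [11, -2.2, -0.2], "delta_rot": [0, 0.004, 0]},
  {"claw": 0, "dp": [14, -2.8, 0.2], "delta_rot": [0, 0.004, 0]},
  {"claw": 0, "dp": [14.65, -2.83, 0.8], "delta_rot": [0, 0.004, 0]},
])

```text
clock: 7.4
tool_pos: [0.5164, -0.0161, 0.1161]
eef_rot: [0.655, 0.756, 0.001, -0.001]
contact_force: [-0.3, 0.9, -1.5]
opening: 0.007
```

```bash
python3 look.py 8;  python3 -c "
from h import *
goal((-.008,.072),.085)
from plant import optics
d=optics.snapshot('top');cv2.imwrite('pics/t_8.png',d['pixels'])
"
```

```text
t 7.4 ch [-0.0087  0.0766  0.1161] F [-0.26  0.85 -1.5 ] open 0.007
t 7.5 ch [-0.0084  0.0729  0.1154] F [ 1.03 -0.01 -0.16] open 0.006
t 7.5 tcp [ 0.5172 -0.0196  0.1154] tgt [ 0.5177 -0.0205  0.085 ] q [ 0.15  0.76 -0.34  1.99  0.52  0.48 -0.43] F [ 1.  -0.  -0.2]
dp cm [-0.09  0.04  3.04] rot [-0.001 -0.     0.   ]
```

View pics/s_8.png

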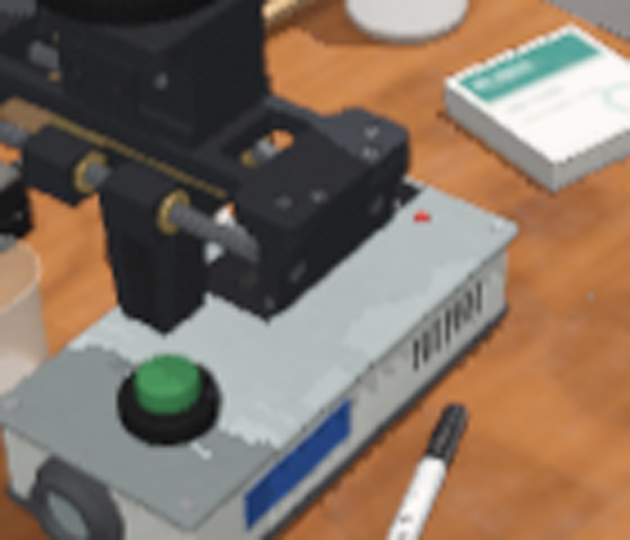

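View pics/w_8.png

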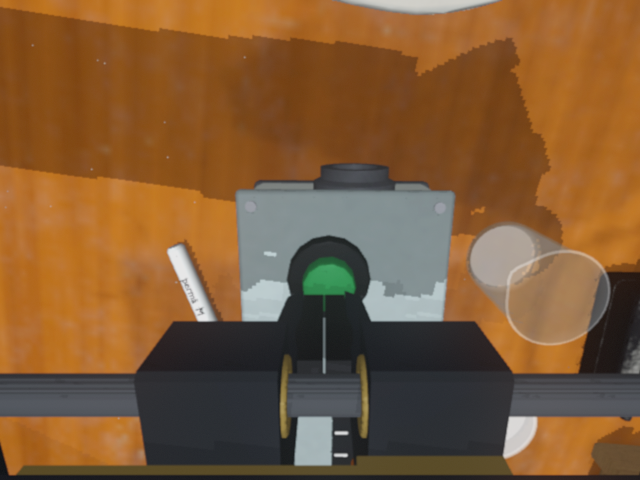

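The tool is centred over the button: ring centre u ≈ 328, finger seam u ≈ 325. The pen and beaker are clear. I'll come down to just above it, then press slowly.

Request:
carry_out([
  {"claw": 0, "dp": [-0.05, 0, 0.7], "delta_rot": [0, 0, 0]},
  {"claw": 0, "dp": [-0.09, 0.04, 1.5], "delta_rot": [0, 0, 0]},
  {"claw": 0, "dp": [-0.09, 0.04, 2.2], "delta_rot": [0, 0, 0]},
  {"claw": 0, "dp": [-0.09, 0.04, 2.8], "delta_rot": [0, 0, 0]},
  {"claw": 0, "dp": [-0.09, 0.04, 2.8], "delta_rot": [0, 0, 0]},
])

```text
clock: 8.05
tool_pos: [0.5176, -0.0225, 0.0866]
eef_rot: [0.657, 0.754, -0.001, -0.001]
contact_force: [-0.1, -0.1, 0.8]
opening: 0.003
```

```bash
python3 -c "
from h import *
goal((-.008,.072),.076);where()
"
```

```text
t 8.05 tcp [ 0.5176 -0.0225  0.0866] tgt [ 0.5177 -0.0205  0.076 ] q [ 0.13  0.81 -0.29  2.    0.55  0.41 -0.45] F [-0.1 -0.1  0.8]
dp cm [0.2  0.04 1.06] rot [-0.003  0.001 -0.003]
t 8.05 ch [-0.0083  0.07    0.0866] F [-0.1  -0.09  0.76] open 0.003
```

Request:
carry_out([
  {"claw": 0, "dp": [0.15, 0, 0.2], "delta_rot": [0, 0, 0]},
  {"claw": 0, "dp": [0.2, 0, 0.4], "delta_rot": [0, 0, 0]},
  {"claw": 0, "dp": [0.2, 0, 0.6], "delta_rot": [0, 0, 0]},
  {"claw": 0, "dp": [0.2, 0, 0.75], "delta_rot": [0, 0, 0]},
  {"claw": 0, "dp": [0.2, 0, 0.85], "delta_rot": [0, 0, 0]},
])

```text
clock: 8.55
tool_pos: [0.5174, -0.0203, 0.0783]
eef_rot: [0.657, 0.754, -0.001, -0.001]
contact_force: [-1.1, 0.9, 3.4]
opening: 0.007
```

```bash
python3 -c "
from h import *
where()
"
```

```text
t 8.55 ch [-0.0083  0.0723  0.0783] F [-1.09  0.95  3.4 ] open 0.007
```

It reads 3.4 N at z = 78.3 mm, so the button is about half pressed. On to the stop.

Request:
carry_out([
  {"claw": 0, "dp": [0, 0, 0.1], "delta_rot": [0, 0, 0]},
  {"claw": 0, "dp": [0, 0, 0.2], "delta_rot": [0, 0, 0]},
  {"claw": 0, "dp": [0, 0, 0.3], "delta_rot": [0, 0, 0]},
  {"claw": 0, "dp": [0, 0, 0.38], "delta_rot": [0, 0, 0]},
  {"claw": 0, "dp": [0, 0, 0.38], "delta_rot": [0, 0, 0]},
])

```text
clock: 9.05
tool_pos: [0.5174, -0.0203, 0.0762]
eef_rot: [0.657, 0.754, -0.001, 0.0]
contact_force: [-3.8, -0.2, 20.4]
opening: 0.006
```

```bash
python3 look.py 9
```

```text
t 9.05 ch [-0.0082  0.0723  0.0762] F [-3.76 -0.22 20.36] open 0.006
t 9.15 ch [-0.0082  0.0723  0.0762] F [-5.01 -0.06 20.4 ] open 0.006
```

View pics/s_9.png

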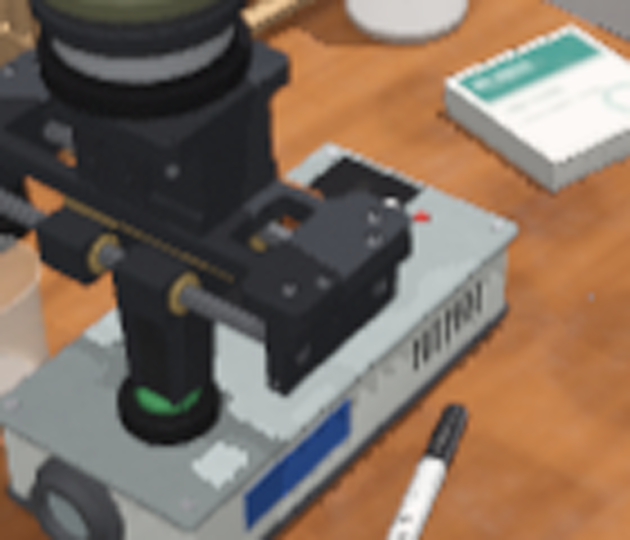

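The force rose sharply to 20 N at z = 76.2 mm, so the button is on its stop, fully down. Lifting straight up.

Request:
carry_out([
  {"claw": 0, "dp": [0, 0, -0.4], "delta_rot": [0, 0, 0]},
  {"claw": 0, "dp": [0, 0, -1], "delta_rot": [0, 0, 0]},
  {"claw": 0, "dp": [0, 0, -3], "delta_rot": [0, 0, 0]},
  {"claw": 0, "dp": [0, 0, -6], "delta_rot": [0, 0, 0]},
  {"claw": 0, "dp": [0, 0, -9], "delta_rot": [0, 0, 0]},
])

```text
clock: 9.65
tool_pos: [0.5171, -0.0203, 0.1667]
eef_rot: [0.657, 0.754, -0.001, -0.0]
contact_force: [1.0, 0.1, -0.1]
opening: 0.009
```

Request:
carry_out([
  {"claw": 0, "dp": [-3, 0, -2], "delta_rot": [0, 0, 0]},
  {"claw": 0, "dp": [-6, 0, -3], "delta_rot": [0, 0, 0]},
  {"claw": 0, "dp": [-10, 0, -4], "delta_rot": [0, 0, 0]},
  {"claw": 0, "dp": [-14, 0, -4], "delta_rot": [0, 0, 0]},
  {"claw": 0, "dp": [-17, 0, -4], "delta_rot": [0, 0, 0]},
])

```text
clock: 10.15
tool_pos: [0.5403, -0.1922, 0.207]
eef_rot: [0.658, 0.753, -0.002, 0.0]
contact_force: [0.0, 0.8, 0.4]
opening: 0.002
```

```bash
python3 look.py 10; python3 look.py 11
```

```text
t 10.15 ch [-0.0094 -0.1012  0.207 ] F [0.01 0.77 0.41] open 0.002
t 10.25 ch [-0.0104 -0.1042  0.2062] F [-1.58  0.16 -0.45] open -0.001
t 10.25 ch [-0.0104 -0.1042  0.2062] F [-1.58  0.16 -0.45] open -0.001
t 10.35 ch [-0.0092 -0.098   0.2064] F [ 0.06  0.23 -0.63] open 0.005
```

View pics/w_11.png

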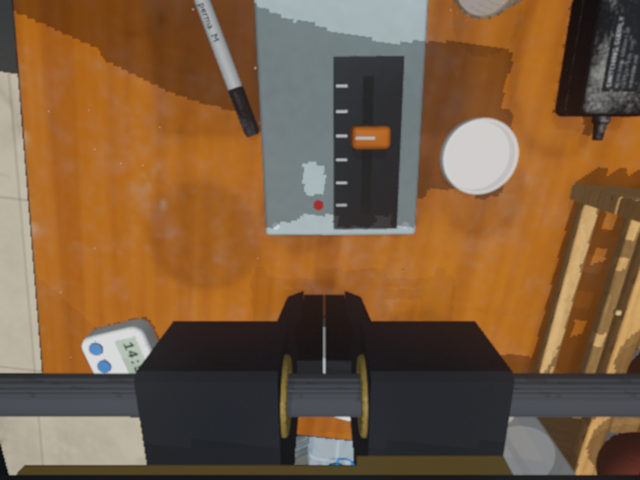

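View pics/s_11.png

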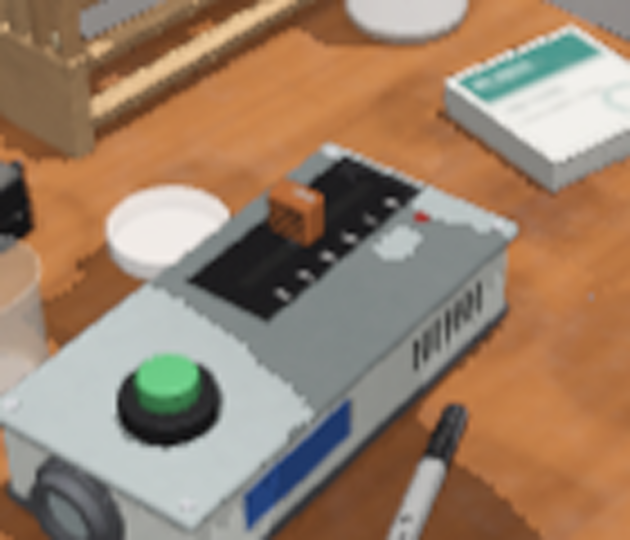

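The wrist view shows the cap line at v ≈ 138 beside the third mark (v ≈ 136, with the parked mark at 205). The scene view shows the button up again, and the changer corners and the other things are where they were. I'll let the arm settle and hand in.

Request:
carry_out([
  {"claw": 0, "dp": [0, 0, 0], "delta_rot": [0, 0, 0]},
  {"claw": 0, "dp": [0, 0, 0], "delta_rot": [0, 0, 0]},
  {"claw": 0, "dp": [0, 0, 0], "delta_rot": [0, 0, 0]},
  {"claw": 0, "dp": [0, 0, 0], "delta_rot": [0, 0, 0]},
  {"claw": 0, "dp": [0, 0, 0], "delta_rot": [0, 0, 0]},
])

```text
clock: 10.85
tool_pos: [0.5401, -0.1886, 0.2065]
eef_rot: [0.658, 0.753, -0.001, -0.001]
contact_force: [-0.5, -0.6, -0.2]
opening: 0.008
```

```bash
python3 look.py 12; python3 -c "
from h import *
a=pickle.load(open('scene_12.pkl','rb'))
d=pickle.load(open('wrist_12.pkl','rb'))
print([wproj(ch2w([.018,-.092+.016*k,.089],POSE),d,d['pos'],d['quat'])[0].round(1) for k in range(6)])
hsv=cv2.cvtColor(d['pixels'],cv2.COLOR_BGR2HSV)
cv2.imwrite('pics/wc12.png',cv2.resize(d['pixels'][40:250,220:460],None,fx=2.5,fy=2.5))
b=pickle.load(open('scene0.pkl','rb'));df=cv2.absdiff(a['pixels'],b['pixels']).max(2);cv2.imwrite('pics/diff.png',df)
"
```

```text
t 10.85 ch [-0.0091 -0.0976  0.2065] F [-0.53 -0.59 -0.25] open 0.008
t 10.95 ch [-0.0092 -0.0979  0.2065] F [ 0.39 -0.86  0.24] open 0.006
[array([366.7, 225.1]), array([367.4, 201. ]), array([368. , 176.1]), array([368.7, 150.3]), array([369.4, 123.6]), array([370.1,  95.8])]
```

View pics/wc12.png

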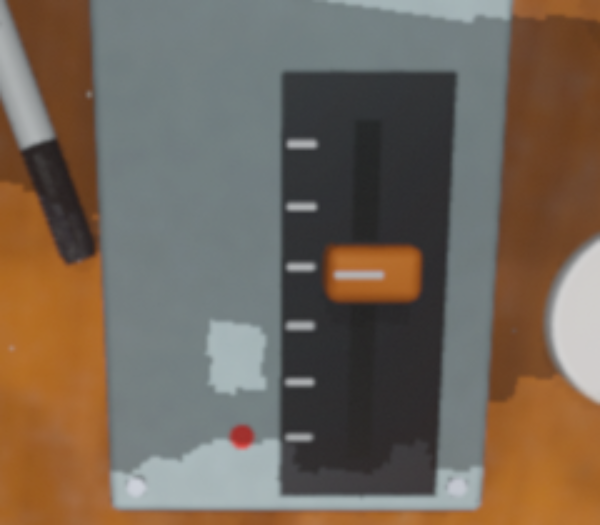

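View pics/diff.png

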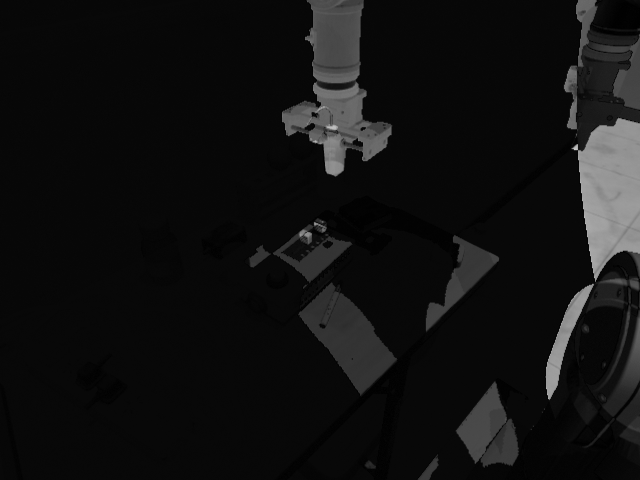

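The cap line is at v ≈ 40 + 274/2.5 = 149.6, against 150.3 predicted for the third notch. The difference picture shows only the lever, the arm and shadows; no outline of the changer or the other things has moved. Handing in.

```bash
python3 -c "
from plant import finish_job
print(finish_job())"
```

```text
the job is handed in; nothing more can be done
None
```

I pushed the lever left with the shut fingertips to the third notch after the parked one, then pressed the green button fully down and let it come up. I handed the job in at about 11 s on the robot's clock.

- **Lever:** I felt three separate clicks, each with the push force rising to about 3–4 N and then falling away. Travel read from the wrist pictures was 16.2 mm, 32.1 mm and then 48.5 mm. The last picture puts the cap within 1 px of the third notch, so it never ran on to the fourth.
- **One reading that disagreed:** just after the third click I read 49.5 mm. A second look after backing off, checked against all six notch marks, gave 48.5 mm.
- **Button:** the force rose sharply to 20 N with the finger at 76.2 mm, which is 6 mm down and on the stop. The last scene picture shows the button up again.
- **Surroundings:** comparing the scene before and after shows only the lever, the arm and its shadows changed. The robot was touching nothing at hand-in.

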